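Fill the seasoning caddy

ROBOT

A 7-joint arm with a two-finger parallel gripper is mounted at the origin on a cart in front of the work surface, level with it; the furniture and walls round the work are solid. World frame = base frame: x ahead of the robot, y to its left, z up, the work surface at z = 0. Lengths are in m, angles in rad, forces in N, time in s.
With the tool pointing down it reaches from about 0.425 to 0.95 m from the base axis. Payload 4.7 kg.
Tool frame: the origin (TCP) lies midway between the tips of the shut fingers; the grasp point (between the pads) lies 19 mm behind it; z points along the fingers, y is the line along which they close (so a half turn about z gives the same grasp; the last joint's range is limited). The gripper opens to 85 mm and grips with 20 to 120 N. Pads are 22 mm wide; open, the fingers measure 114 mm over their backs; the gripper's body (76 mm by 85 mm) begins 54 mm behind the grasp point. The pads swing forward as they close: fully open they stand 13 mm farther back than shut.
Start: joints at [1.095, 0.469, -0.049, 1.532, 0.024, 1.141, -0.082], TCP at [0.292, -0.609, 0.231] pointing down, gripper open.
Joint ranges: [-2.59, 2.59], [-0.33, 1.99], [-1.39, 1.29], [0.1, 2.45], [-1.04, 4.18], [0.21, 1.99], [-2.66, 2.66]. Speed limits (rad/s): [2.57, 2.57, 3.14, 3.14, 3.14, 3.14, 3.14].

INTERFACE

Orientations are given as a rotation vector (axis times angle).
In Python, from station import * gives the robot as it stands. Calls block until the motion is done:
- movep(position, orientation): joint-space move of the TCP to a pose.
- move_l(position, attitude=None, rate=0.15, guard=None): straight line of the TCP; attitude=None keeps the orientation; rate is the mean speed in m/s. With guard (N) it stops when the force on the tool has changed by that much, and returns True; else False.
- set_joints(angles): joint-space move.
- ungrasp() and close_gripper(newtons=None): open the fingers fully, or close them until they stop; newtons is the grip in N (None keeps the last).
- pause(seconds).
- solve_ik(position, orientation): joint angles nearest the present ones, or None.
- get_image(name): name is "scene" or "side" or "wrist"; returns a dict with "color" (400x640x3 uint8, red, green, blue), "intrinsics" (3x3 intrinsics, pixels), "R" (3x3) and "t" (3): a world point X has camera coordinates R X + t; the wrist camera has in their place "T_tool_cam" (4x4, takes a point from camera to tool coordinates, whose origin is the TCP and whose axes are the flange's). Camera axes: x right, y down, z forward; pixel columns grow to the right and rows downward; lengths in m; the calibration is good to about 2 mm. A picture is of the moment at which its call begins: read the wrist's pose just before it. There is no depth.
A pose or a line that the arm cannot do raises MotionError and nothing moves.
- sign_off(): hands the job in; it is judged then, once.
Readings, each from a call of its own:
- current_time_s(): time.
- current_qpos(): joint angles.
- current_dq(): joint speeds.
- current_joint_torque(): joint torques, N m.
- current_tcp_pos(): TCP position.
- current_ee_rot(): TCP orientation.
- current_force(): force on the tool from outside, world axes, zero at the start.
- current_moment(): the same for the moment, N m.
- current_gripper_width(): finger opening in m.
- current_grasp_force(): force on a finger pad.
Only numpy, scipy, OpenCV 4.12 (cv2) and the standard library are available. Lean on these libraries where they do the work, as an engineer would, in place of code of your own. Each camera call takes 0.05 s, during which the arm holds its last target. There are 200 camera calls.

TASK

Put the seasonings away, each standing upright in its own compartment of the wooden caddy: looking at the caddy from its low front, the wooden pepper mill goes in the back left compartment, the salt shaker in the back right one (the back is the side with the taller wall), and the two spice jars (one with a black lid, one with a brown lid) go one each into the two front compartments, either way round. Leave the dropper bottle, the tin and the sauce bottle standing where they are, and keep the arm clear of the wall cabinet that hangs over the back of the worktop.

Things in the scene. Friction and masses are not known exactly. Their poses are not given: they have to be found in the camera images.
- caddy: Wooden caddy, cork floor 6 mm up, fixed, 149 (x) x 167 (y) mm, walls and partitions 5 thick, 35 high; back wall 60 high. Origin: centre of underside; x from low front to high back, y to the left seen from the front. Compartment centres (x,y) mm: back left (32.5,40.5), back right (32.5,-40.5), front left (-39.5,40.5), front right (-39.5,-40.5); back ones 74 (x) x 76 (y) inside, front ones 60 x 76.
- pepper_mill: Turned wooden pepper mill, 58 mm across at the foot, 170 mm tall, about 0.18 kg; round head about 48 mm across between heights 123 and 159 mm with a 12 mm metal knob on top; the head does not turn. Grip it by the head, about 140 mm up. Origin: centre of the underside, z up.
- salt_shaker: Clear salt shaker with a pale grey-white domed top, 44 mm across at the foot, 90 mm tall, about 0.1 kg; the body reaches to 74 mm, the top is 34 mm across. Can be gripped about 55 mm up. Origin: centre of the underside, z up.
- jar_black: Round glass spice jar with a BLACK lid and dark label, 41 mm across, 105 mm tall, about 0.11 kg; its sides are straight. Origin: centre of the underside, z up.
- jar_brown: Round glass spice jar with a BROWN lid (beige top with a dark mark) and pale label, 41 mm across, 105 mm tall, about 0.11 kg; its sides are straight. Origin: centre of the underside, z up.
- dropper: Small amber dropper bottle with a narrow black rubber bulb, 33 mm across, 102 mm tall. Does not belong in the caddy: leave it standing. Origin: centre of the underside, z up.
- tin: Food tin, white with bands and a metal top, 57 mm across, 72 mm tall. Does not belong in the caddy: leave it standing. Origin: centre of the underside, z up.
- sauce_bottle: Tall dark sauce bottle with a yellow cap, 58 mm across, 206 mm tall, at the right of the others. Does not belong in the caddy: leave it standing. Origin: centre of the underside, z up.

How it is judged:
By the outcome, as a careful person would: the job done as asked, in the order asked, and still so for the second after the job is handed in, with the robot touching nothing.
It also fails if it takes over 118 s, if anything falls off the work surface, if the arm or the gripper's body presses on something with over 40 N, if the wrist force passes 120 N, or if a joint passes its speed limit or range.

## Working session

There is one attempt and no reset: what is moved stays moved. The work goes in short steps, each a Python script; the robot and the scene stay as the last script left them, time stands still between calls to the robot, and variables do not carry over. Pictures are saved under pics/ and viewed, at most 14 in all, crops included, and the job is handed in when it is done.

```bash
mkdir -p pics; ls; python3 - <<'E'
from station import *
import cv2,numpy as np
for n in ("scene","side"):
    d=get_image(n); cv2.imwrite(f"pics/{n}0.png",d["color"][...,::-1]); np.savez(f"{n}0.npz",**d)
    print(n,d["intrinsics"].tolist(),(-d["R"].T@d["t"]).round(3),d["R"][2].round(2))
print(current_time_s(),current_ee_rot(),current_tcp_pos())
E
```

```text
pics
scene [[444.2048765540881, 0.0, 316.89802260306374], [0.0, 444.2048765540881, 203.80406715824714], [0.0, 0.0, 1.0]] [-0.227  0.647  0.828] [ 0.52 -0.6  -0.61]
side [[457.13106250579676, 0.0, 328.3580402655747], [0.0, 457.13106250579676, 200.03804417700485], [0.0, 0.0, 1.0]] [0.122 0.81  0.594] [ 0.3  -0.82 -0.48]
0.1 [-3.06184994e+00 -6.95650400e-01  7.02317643e-04] [ 0.29142295 -0.60827257  0.23035561]
```

View pics/scene0.png

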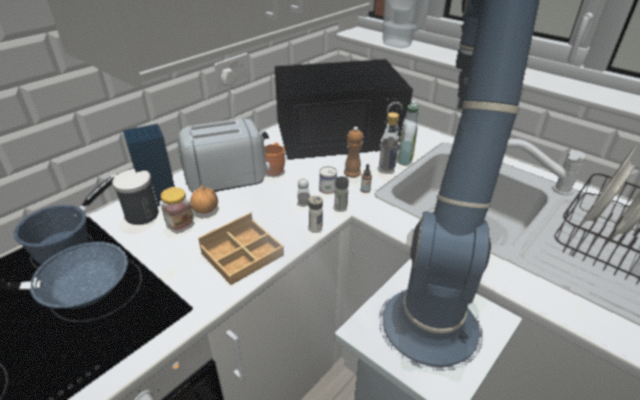

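View pics/side0.png

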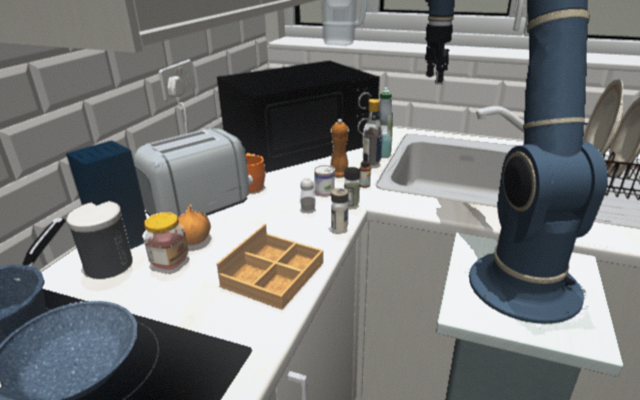

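The scene shows the caddy near (242,247), with jars at (316,213) and (341,193), the shaker at (304,190), the tin at (328,180), the dropper at (366,179), the mill at (354,152) and the sauce bottle at (389,145). The side view agrees. I'll enlarge the crops to read pixel positions.

```bash
python3 - <<'E'
import cv2
a=cv2.imread("pics/scene0.png")[110:285,190:420]; b=cv2.imread("pics/side0.png")[85:310,210:410]
cv2.imwrite("pics/scene1.png",cv2.resize(a,None,fx=3.4,fy=3.4,interpolation=2)); cv2.imwrite("pics/side1.png",cv2.resize(b,None,fx=2.66,fy=2.66,interpolation=2))
E
```

```text
(no output)
```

View pics/scene1.png

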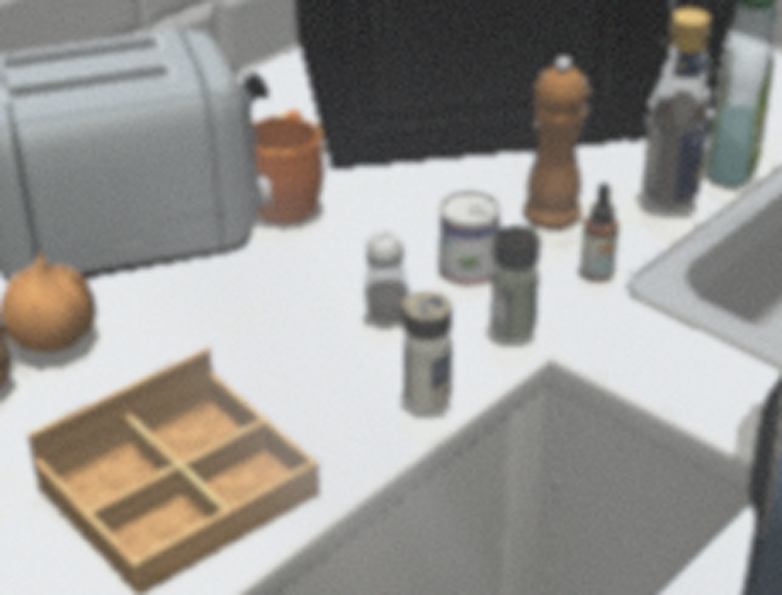

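View pics/side1.png

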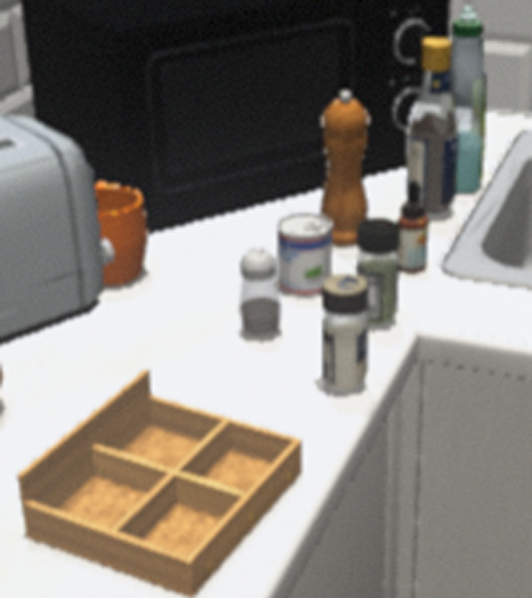

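Both crops resolve each top centre and the four caddy rim corners: mill knob at (563,62) in the scene crop and (346,95) in the side crop, brown lid at (428,303)/(346,286), black lid at (517,240)/(381,230), salt at (385,240)/(259,256). The tall wall is the upper-left one. Next I'll cast rays.

```bash
cat > h.py <<'E'
import numpy as np
def ray(d,u,v):
    R=d["R"];r=R.T@np.linalg.solve(d["intrinsics"],[u,v,1]);return -R.T@d["t"],r/np.linalg.norm(r)
def plane(d,uv,z):
    c,r=ray(d,*uv);return (c+r*(z-c[2])/r[2])[:2]
def tri(a,ua,b,ub):
    A=np.zeros((3,3));y=np.zeros(3)
    for d,u in((a,ua),(b,ub)):
        c,r=ray(d,*u);P=np.eye(3)-np.outer(r,r);A+=P;y+=P@c
    return np.linalg.solve(A,y)
E
python3 - <<'E'
from h import *
S=np.load("scene0.npz");D=np.load("side0.npz")
f=lambda p:(190+p[0]/3.4-.35,110+p[1]/3.4-.35); g=lambda p:(210+p[0]/2.66-.3,85+p[1]/2.66-.3)
P=dict(mill=((563,62),(346,95),.166),salt=((385,240),(259,256),.085),black=((517,240),(381,230),.105),brown=((428,303),(346,286),.105),
 drop=((603,190),(414,188),.1),tin=((470,207),(306,225),.072),sauce=((692,17),(437,42),.206),
 fl=((138,568),(191,565),.035),fr=((317,465),(300,440),.035),bl=((32,438),(22,480),.06),br=((208,352),(148,375),.06))
Q={}
for k,(a,b,z) in P.items():
    p1,p2=plane(S,f(a),z),plane(D,g(b),z);Q[k]=(p1+p2)/2
    print(k,p1.round(4),p2.round(4),tri(S,f(a),D,g(b)).round(4))
c=sum(Q[k] for k in("fl","fr","bl","br"))/4
ex=Q["bl"]+Q["br"]-Q["fl"]-Q["fr"]; ey=Q["fl"]+Q["bl"]-Q["fr"]-Q["br"]
print("caddy",c,np.hypot(*ex)/2,np.hypot(*ey)/2,np.degrees(np.arctan2(ex[1],ex[0])),np.degrees(np.arctan2(-ey[0],ey[1])))
E
```

```text
mill [ 0.5167 -0.38  ] [ 0.5149 -0.3757] [ 0.517  -0.381   0.1647]
salt [ 0.5217 -0.1409] [ 0.5212 -0.1371] [ 0.5242 -0.1437  0.0819]
black [ 0.4184 -0.1944] [ 0.4173 -0.1884] [ 0.4205 -0.1977  0.1012]
brown [ 0.4152 -0.0773] [ 0.4127 -0.0703] [ 0.4166 -0.0796  0.1012]
drop [ 0.4155 -0.3133] [ 0.4178 -0.306 ] [ 0.4225 -0.3238  0.0921]
tin [ 0.5135 -0.2456] [ 0.5127 -0.2424] [ 0.5149 -0.2476  0.0698]
sauce [ 0.4373 -0.4674] [ 0.4395 -0.464 ] [ 0.442  -0.4749  0.2023]
fl [0.4215 0.2253] [0.4249 0.2294] [0.4297 0.22   0.0255]
fr [0.4026 0.0647] [0.4058 0.0649] [0.4067 0.0611 0.0313]
bl [0.5649 0.2059] [0.5664 0.2116] [0.575  0.2002 0.05  ]
br [0.5441 0.0469] [0.5446 0.0521] [0.5505 0.0418 0.0531]
caddy [0.48435992 0.13757792] 0.14232279380694723 0.16218227117946266 -6.8407350405122545 -7.13615411229125
```

```bash
cat >> h.py <<'E'
from scipy.spatial.transform import Rotation as Ro
from station import *
import cv2
def att(yaw,tilt=0):  # pads close along horizontal direction 'yaw' (rad)
    return (Ro.from_euler('z',yaw+np.pi/2)*Ro.from_matrix(np.diag([1.,-1,-1]))).as_rotvec()
def wrist(name):
    p,r=np.array(current_tcp_pos()),Ro.from_rotvec(current_ee_rot()).as_matrix()
    d=get_image("wrist");T=d["T_tool_cam"];Rw=r@T[:3,:3];c=p+r@T[:3,3]
    cv2.imwrite(f"pics/{name}.png",d["color"][...,::-1])
    o=dict(color=d["color"],intrinsics=d["intrinsics"],R=Rw.T,t=-Rw.T@c);np.savez(name+".npz",**o);return o
E
python3 - <<'E'
from h import *
print(np.round(get_image("wrist")["T_tool_cam"],3).tolist())
S=np.load("scene0.npz");f=lambda p:(190+p[0]/3.4-.35,110+p[1]/3.4-.35)
for p in((335,163),(520,150),(640,140)):print("mw",plane(S,f(p),0))
pos={"view1":(.44,-.17,.36),"view2":(.45,.137,.36),"brown":(.415,-.076,.061),"brownup":(.415,-.076,.19),"black":(.42,-.195,.061),"mill":(.516,-.38,.12),"millup":(.516,-.38,.28),"FR":(.44,.102,.07),"FL":(.45,.183,.07),"FRup":(.44,.102,.2)}
for k,p in pos.items():
    print(k,[int(y) for y in range(-90,91,30) if solve_ik(p,att(np.radians(y))) is not None],[int(y) for y in range(120,270,30) if solve_ik(p,att(np.radians(y))) is not None])
E
```

```text
[[-0.001, -0.955, -0.298, 0.076], [1.0, -0.001, -0.0, 0.0], [0.0, -0.298, 0.955, -0.143], [0.0, 0.0, 0.0, 1.0]]
mw [ 0.74328428 -0.30032851]
mw [ 0.61610952 -0.4500823 ]
mw [ 0.53355025 -0.55222815]
view1 [-90, -60, -30, 0, 30, 60, 90] [120, 210, 240]
view2 [-90, -60, -30, 0, 30, 60, 90] [120, 150, 180, 240]
brown [-90, -60, -30, 0, 30, 60, 90] [120, 150, 180, 210, 240]
brownup [-90, -60, -30, 0, 30, 60, 90] [120, 150, 210, 240]
black [-90, -60, -30, 0, 30, 60, 90] [120, 150, 180, 210, 240]
mill [-90, -60, -30, 0, 30, 60, 90] [120, 150, 180, 210, 240]
millup [-90, -60, -30, 0, 30, 60, 90] [120, 150, 180, 210, 240]
FR [-90, -60, -30, 0, 30, 60, 90] [120, 150, 180, 210, 240]
FL [-90, -60, -30, 0, 30, 60, 90] [120, 150, 180, 210, 240]
FRup [-90, -60, -30, 0, 30, 60, 90] [120, 150, 180, 210, 240]
```

```bash
python3 - <<'E'
from h import *
print(current_time_s())
movep((.45,-.2,.34),att(np.pi/2));wrist("w1");print(current_time_s(),current_qpos())
movep((.45,.13,.34),att(np.pi/2));wrist("w2");print(current_time_s(),current_qpos())
E
```

```text
0.15
1.8583 [ 0.96798606  0.13912944 -0.70031011  1.7687467   0.09369244  1.26788396
  1.81276388]
3.1583 [ 0.61700814  0.14746534 -1.07415945  1.80308928  0.13578514  1.27091133
  1.07455273]
```

View pics/w1.png

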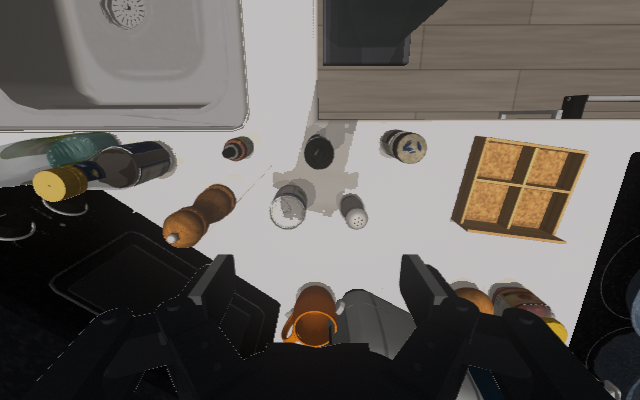

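View pics/w2.png

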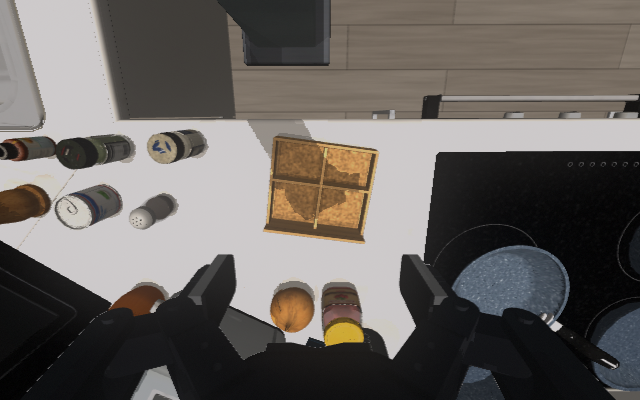

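w1 shows the black lid at (319,152), brown lid at (410,147), shaker top at (356,217) and knob at (173,239). w2 shows the caddy with its cross at (321,185) and its tall back wall at the bottom. I'll extract these with masks and enlarge the caddy.

```bash
python3 - <<'E'
import cv2,numpy as np
a=cv2.imread("pics/w2.png")[125:250,255:390];b=cv2.imread("pics/w1.png")[125:255,155:435]
a=cv2.resize(a,None,fx=4,fy=4,interpolation=2);b=cv2.resize(b,None,fx=2.8,fy=2.8,interpolation=2)
cv2.imwrite("pics/w2c.png",a);cv2.imwrite("pics/w1c.png",b)
E
```

```text
(no output)
```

View pics/w2c.png

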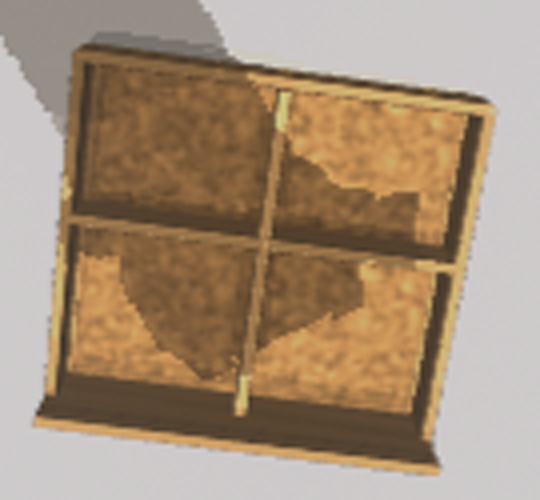

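View pics/w1c.png

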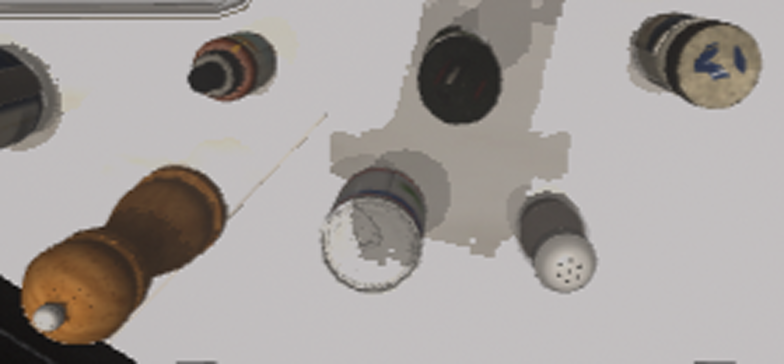

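```bash
python3 - <<'E'
from h import *
A=np.load("w1.npz");B=np.load("w2.npz")
f=lambda p:(155+p[0]/2.8-.3,125+p[1]/2.8-.3); g=lambda p:(255+p[0]/4-.4,125+p[1]/4-.4)
for k,p,z in(("black",(459,79),.105),("brown",(719,64),.105),("salt",(569,270),.09),("saltc",(565,263),.078),("mill",(48,317),.166),("tin",(371,244),.072),("drop",(206,78),.1)):print(k,plane(A,f(p),z).round(4))
W={k:plane(B,g(p),z) for k,p,z in(("fr",(80,47),.035),("fl",(495,103),.035),("br",(36,425),.06),("bl",(440,471),.06),("x",(263,245),.035))}
for k,v in W.items():print(k,v.round(4))
ex=(W["br"]+W["bl"]-W["fr"]-W["fl"])/2;ey=(W["fl"]+W["bl"]-W["fr"]-W["br"])/2
print(np.hypot(*ex),np.hypot(*ey),np.degrees(np.arctan2(ex[1],ex[0])),np.degrees(np.arctan2(-ey[0],ey[1])))
c=sum(W[k] for k in("fr","fl","br","bl"))/4; u=ex/np.hypot(*ex); print(c,W["x"]+.007*u)
E
```

```text
black [ 0.4217 -0.1995]
brown [ 0.4151 -0.0773]
salt [ 0.5241 -0.1414]
saltc [ 0.5246 -0.1419]
mill [ 0.5161 -0.3787]
tin [ 0.5154 -0.2477]
drop [ 0.4215 -0.3206]
fr [0.4059 0.0623]
fl [0.4279 0.2235]
br [0.5527 0.041 ]
bl [0.5736 0.2048]
x [0.4846 0.1328]
0.14764180327870735 0.16393955842378358 -7.790005100390992 -7.5076779722451725
[0.49004151 0.13291184] [0.4915643  0.13184664]
```

```bash
cat >> h.py <<'E'
CY=np.radians(-7.65);CC=np.array([.4908,.1325])
def comp(x,y): return CC+np.array([[np.cos(CY),-np.sin(CY)],[np.sin(CY),np.cos(CY)]])@[x,y]
def pick(xy,zg,yaw,zup,F=40):
    movep((*xy,zup),att(yaw));move_l((*xy,zg));close_gripper(F)
    print("grip",current_gripper_width(),current_grasp_force());move_l((*xy,zup))
    print("held",current_gripper_width(),current_grasp_force(),current_time_s())
def place(xy,zg,yaw,zup,zout):
    movep((*xy,zup),att(yaw));move_l((*xy,zg+.02))
    hit=move_l((*xy,zg+.002),rate=.03,guard=6);print("hit",hit,current_tcp_pos(),current_force())
    ungrasp();move_l((*xy,zout));print("t",current_time_s())
E
python3 - <<'E'
from h import *
print(comp(-.0395,.0405),comp(-.0395,-.0405))
pick((.415,-.0775),.056,np.pi/2,.2)
place(comp(-.0395,.0405),.056,CY,.2,.22)
wrist("w3")
E
```

```text
[0.45704297 0.17789783] [0.44626015 0.09761875]
grip 0.03989510484212379 39.703950360417366
held 0.039655271194545066 40.31744655221701 6.85
hit True [0.4576332  0.17779874 0.06230269] [1.48615331 0.2706261  2.28591555]
t 11.9833
```

```bash
python3 - <<'E'
from h import *
pick((.4215,-.199),.056,np.pi/2,.22)
place(comp(-.0395,-.0405),.056,CY,.22,.22)
pick((.5243,-.1415),.042,np.pi/2+.3,.2,30)
place(comp(.0325,-.0405),.042,CY+np.pi/2,.2,.25)
movep((.45,-.1,.34),att(np.pi/2));wrist("w4")
E
```

```text
grip 0.04025235319575264 39.99085606075823
held 0.03987234887063354 40.340162152424455 17.15
hit True [0.44647665 0.09749265 0.06249161] [-1.13911464  0.11046626  6.1336475 ]
t 22.4583
grip 0.03595490447973326 29.733995631031576
held 0.03589543565067442 29.659252505516633 27.3
hit True [0.51790728 0.08790112 0.04858229] [-0.09950831  0.12507077  5.59279958]
t 31.8083
```

View pics/w4.png

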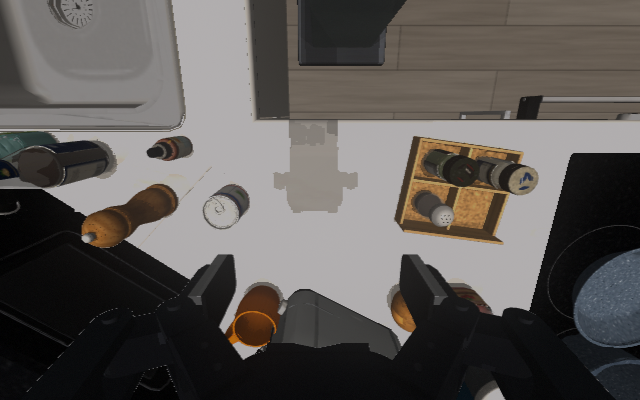

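w4 shows both jars in the front compartments and the shaker in the back right, all upright. The tin (226,207), dropper (168,149) and sauce bottle (65,163) have not moved. The mill is next, carried round on an inner radius clear of the toaster.

```bash
python3 - <<'E'
from h import *
movep((.45,-.33,.31),att(np.radians(75)))
pick((.516,-.3795),.118,np.radians(75),.31,50)
movep((.45,-.1,.31),att(np.radians(82)))
place(comp(.0325,.0405),.118,CY+np.pi/2,.31,.3)
movep((.40,-.1,.36),att(np.pi/2));wrist("w5")
for n in("scene","side"): cv2.imwrite(f"pics/{n}9.png",get_image(n)["color"][...,::-1])
a=cv2.imread("pics/side9.png")[85:310,210:460];b=cv2.imread("pics/scene9.png")[110:285,190:420]
cv2.imwrite("pics/end.png",np.hstack([cv2.resize(a,(400,360)),cv2.resize(b,(400,360))]))
E
```

```text
grip 0.046438489000452866 51.17441121730735
held 0.046037315721715114 51.29932937579724 37.4083
hit True [0.5287287  0.16841169 0.1248795 ] [-0.56289258 -0.36345754  4.00358911]
t 43.175
```

View pics/end.png

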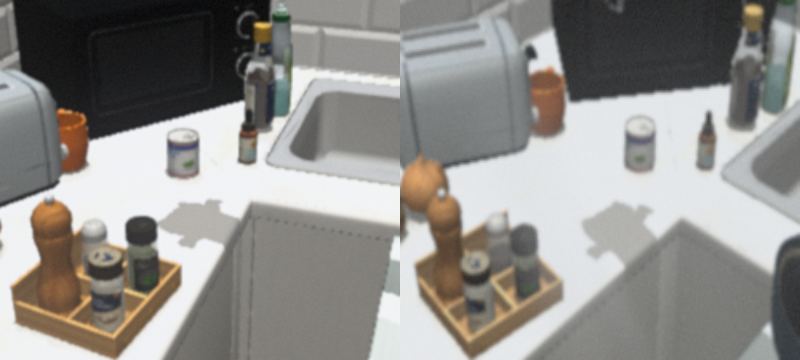

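View pics/w5.png

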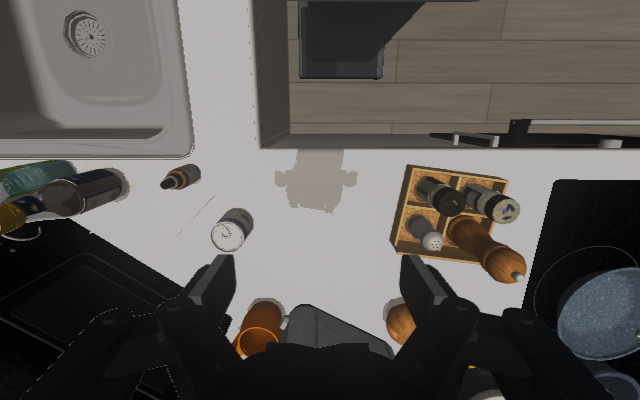

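All four seasonings stand upright in their own compartments. The mill, at (498,258) in w5, is in the back left. The tin, dropper and sauce bottle are still in place, and the arm is clear.

```bash
python3 -c "
from station import *
print(sign_off())"
```

```text
the job is handed in; nothing more can be done
None
```

The job is handed in: the final pictures show the mill back left, the salt back right and one jar in each front compartment, all upright, with the dropper, tin and sauce bottle still standing in place; it took about 45 s of the 118 s allowed.

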